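# Load a solder reel on its pay-off stand and wind the brake's tension wheel to a firm feel

## Task

Set the reel of solder (blue flanges) down flat in the round dish of the grey pay-off stand and let go of it, then swing the stand's brake arm over it by the black ball until it meets its stop. Then wind the red tension wheel clockwise until the brake foot bears on the reel and the wheel feels firm, a good 0.2 newton-metres stiffer than it ran free, and leave it so: too slack and the reel overruns, much tighter and its flange is crushed. Do not disturb the other things on the desk.

Things in the scene. Friction and masses are not known exactly. Their poses are not given: they have to be found in the camera images.
- solder_reel: Loose reel of solder wire with blue flanges and a silver wound drum, 59 mm in diameter, 38 mm high, 0.26 kg, standing upright on the desk on one flange. Origin: centre of its underside; z up along its axis. Grip it across the flanges from above.
- reel_stand: Fixed pay-off stand: grey base plate, top 12 mm above the desk, with a dish, a steel post and a swing arm. Origin: on the desk under the dish's axis; +x points from the dish to the post's axis, 85 mm away; z up. The plate reaches from x = -59 to +119 mm and 50 mm to either side. A thin wire guide, 56 mm high, stands at x = -46, y = -36 mm.
- dish: Fixed, felt-lined aluminium dish on the stand, in which the reel lies and can turn. Outer diameter 71 mm, inner 63 mm (2 mm of room all round the reel). Origin: centre of its underside, 15.5 mm above the desk; z up. Inner floor 5 mm above the origin, rim 10.5 mm above it. A seated reel's top is 59 mm above the desk.
- swing_arm (a joint): Angle (rad) of the brake arm about the post: 0 = shut against its stop, wheel and brake foot over the dish's axis, arm pointing along the stand's -x; grows as it opens, clockwise from above; starts at 1.55 to 2.0. It stays where left and takes about 2 N at the ball to move. Bar 18 mm wide, 90 to 101 mm above the desk. The open arm's foot clears a seated reel's top.
- ball_handle (a point): Middle of the black ball handle on the free end of the swing arm: ball 22 mm in diameter, on a 9 mm stem, 145 mm from the post's axis, its middle 132 mm and its top 142 mm above the desk. The point's axes turn with the arm: its x axis points from the ball to the post.
- wheel (a point): Middle of the red fluted tension wheel on the swing arm, 85 mm from the post's axis, 126.5 mm above the desk: 54 mm in diameter, 20 mm high, vertical axis; it does not rise or sink. Grip it across the diameter from above with 30 N or more. The arm bar's top is 25 mm below this point. The point turns with the arm, not with the wheel: x axis from wheel to post.
- foot_axis (a point): Point on the wheel's axis at the arm's underside. Below it hangs the sprung felt foot, 25 mm wide, which sinks 3.5 mm per rad as the wheel is wound clockwise (from above). How far it is wound at the start differs and is not measured: 0.8 to 2.6 rad until the foot meets the reel. Up to there turning takes a steady thread drag of 0.34 N m; then the torque climbs by about 0.4 N m per rad.
- wheel_top (a point): Centre of the wheel's top, 136.5 mm up. The wheel stays where left and can be eased back. Right: torque 0.22 N m (0.15 to 0.3) above the free drag, a foot load of 40 to 90 N; 0.45 above (130 N) crushes the flange. At rest part of the drag, of either sign, stays in the reading (after quick steps even -0.3): compare readings taken alike while winding on, best after slow steps of about 0.02 rad.
- post (a point): Centre of the top of the steel post on which the swing arm turns, 113.5 mm above the desk; post 20 mm in diameter, arm hub 33 mm in diameter.
- flux_tin: Bystander: small red-lidded round tin, 50 mm in diameter, 20 mm high. Origin: centre of its underside.
- tip_cleaner: Bystander: black round pot with brass wool, 66 mm in diameter, 37 mm high. Origin: centre of its underside.
- flush_cutters: Bystander: red-handled cutters lying flat, 114 x 48 x 11 mm. Origin: centre of its underside.
- bottle_1: Bystander: small brown dropper bottle, 33 mm in diameter, 102 mm high. Origin: centre of its underside.

How it is judged:
On the way, in this order (a step that is already met when the one before it is completed fails the run):
1. the reel stands flat in the dish and is let go (horizontal distance between solder_reel and dish below 0.0045 m and z of solder_reel in the frame of dish between 0.002 and 0.0075 m and angle between solder_reel's own z axis and vertical below 0.06 rad and contact force between solder_reel and the fingers below 0.3 N), for 0.2 s.
2. the brake arm is swung shut over the seated reel (horizontal distance between solder_reel and dish below 0.0045 m and z of solder_reel in the frame of dish between 0.002 and 0.0075 m and angle between solder_reel's own z axis and vertical below 0.06 rad and value of joint swing_arm below 0.06 rad), for 0.2 s.
At the end, for the whole second after the job is handed in: The reel stands flat in the dish (within 4.5 mm of its axis, on its floor), the swing arm is shut (within 0.06 rad of its stop), and the brake foot presses the reel into the dish with 40 to 95 N, all at rest (all of step 2 and contact force between solder_reel and dish between 40 and 95 N and linear speed of solder_reel below 0.01 m/s); the robot touches nothing.
It fails at once if the reel is pressed into the dish with more than 130 N (contact force between solder_reel and dish above 130 N).
It fails at once if the flux tin is pushed more than 30 mm (distance of flux_tin from where it was at the start of the episode above 0.03 m).
It fails at once if the tip cleaner is pushed more than 30 mm (distance of tip_cleaner from where it was at the start of the episode above 0.03 m).
It fails at once if the flush cutters is pushed more than 30 mm (distance of flush_cutters from where it was at the start of the episode above 0.03 m).
It fails at once if the bottle is pushed more than 30 mm (distance of bottle_1 from where it was at the start of the episode above 0.03 m).
It also fails if it takes over 72 s, if anything falls off the work surface, if the arm or the gripper's body presses on something with over 40 N, if the wrist force passes 120 N, or if a joint passes its speed limit or range.

## Robot

A 6-joint arm with a two-finger parallel gripper is mounted at the origin on a cart in front of the work surface, level with it; the furniture and walls round the work are solid. World frame = base frame: x ahead of the robot, y to its left, z up, the work surface at z = 0. Lengths are in m, angles in rad, forces in N, time in s.
With the tool pointing down it reaches from about 0.375 to 0.975 m from the base axis. Payload 3.8 kg.
Tool frame: the origin (TCP) lies on the centre line of the jaws, within the pads' length; the fingertips stand env.tip_extent ahead of it and the grasp point (between the pads) lies 3 mm ahead of it (env.tip_extent is the distance from the TCP to the fingertips, in m); z points along the fingers, y is the line along which they close (so a half turn about z gives the same grasp; the last joint's range is limited). The gripper opens to 88 mm and grips with 3 to 60 N. Pads are 18 mm wide; open, the fingers measure 123 mm over their backs; the gripper's body (75 mm by 187 mm) begins 45 mm behind the grasp point.
Start: joints at [-1.355, 0.264, 1.604, -0, 1.274, -0.037], TCP at [0.169, -0.654, 0.261] pointing down, gripper open.
Joint ranges: [-2.63, 2.63], [-0.94, 2.18], [0.31, 2.57], [-1.31, 4.45], [0, 2.66], [-2.55, 2.55]. Speed limits (rad/s): [2.57, 2.57, 3.14, 3.14, 3.14, 3.14].

## Interface

Orientations are given as a unit quaternion [x, y, z, w].
In Python, from cell import env gives the robot as it stands.
- The arm moves only by the tool carry_out, never from a script. Its argument "motion" is a list of rows, each a list of 3 entries, a list of its own where there are three numbers: the shift along the tool's x, y, z in units of 50 mm (1.0 is 50 mm), then the turn about the tool's z in units of 8 degrees (1.0 is 8 degrees), then the opening, from 0 (shut) to 1 (fully open). In form: [[[tx, ty, tz], turn, jaw], ...]. A call has 1 to 12 rows; each row shifts and turns the commanded pose from where the row before left it, along the tool's axes as they then stand; what a row does not reach is not made up. A row lasts 1/10 s, in which the tool goes at most 50 mm and 8.59 degrees, less where a joint would pass 70% of its speed; a pose out of reach is approached as far as the arm can. A call is refused whole if a number of a shift passes 1 or a number of a turn 1, either way. A call with a gripper value outside its range is refused whole. The fingers move at their own pace and stop on an object; "grip_force" is the grip in N (left out, the last holds). Time passes only in rows, so rows that do not move let the fingers close. It gives the time, the measured TCP pose, the force, the opening and the grip force at its end, in the units of the state.
- env.state(): the state, without advancing time (a new reading comes with each control period).
- env.get_image(name): name is "side" or "top"; returns the picture (384x512x3 uint8, red, green, blue); there is no depth.
- env.get_calibration(name): a dict with "camera_matrix" (3x3 intrinsics, pixels), "dist" ([k1, k2, p1, p2, k3] as OpenCV has them; the pictures are not rectified), "R" (3x3) and "t" (3): a world point X has camera coordinates R X + t. Camera axes: x right, y down, z forward; pixel columns grow to the right and rows downward; lengths in m; the calibration is good to about 2 mm. A picture is of the moment at which its call begins. get_calibration takes no time and is no camera call.
- env.close_job(): hands the job in; it is judged then, once.
The state is a dict: "time": time; "joint_positions": joint angles; "joint_vel": joint speeds; "joint_torque": joint torques, N m; "eef_pos": TCP position; "eef_rot": TCP orientation; "force": force on the tool from outside, world axes, zero at the start; "ft_torque": the same for the moment, N m; "gripper_width": finger opening in m; "gripper_force": force on a finger pad.
Only numpy, scipy, OpenCV 4.12 (cv2) and the standard library are available. Lean on these libraries where they do the work, as an engineer would, in place of code of your own. Each camera call takes 0.05 s, during which the arm holds its last target. There are 200 camera calls.

## Working session

There is one attempt and no reset: what is moved stays moved. The work goes in short steps, Python scripts to look and compute and a tool call to move; the robot and the scene stay as the last step left them, time stands still between calls to the robot, and variables do not carry over. Pictures are saved under pics/ and viewed, at most 11 in all, crops included, and the job is handed in when it is done.

Besides the shell and the picture viewer there is one more tool, called after "Call:" as name(argument=value, ...), one argument or row to a line, values as JSON. carry_out: Moves the arm, as the interface text tells. Its arguments: {"type":"object","properties":{"motion":{"type":"array","items":{"type":"array"}},"grip_force":{"type":"number"}},"required":["motion"]}

```bash
mkdir -p pics; ls; python3 - <<'E'
from cell import env
import cv2,numpy as np
s=env.state();print(s);print(env.tip_extent)
for n in("side","top"):
    im=env.get_image(n);cv2.imwrite(f"pics/{n}0.png",im[:,:,::-1])
    c=env.get_calibration(n);print(n,c)
E
```

```text
pics
{'time': 0.0, 'joint_positions': array([-1.35487505e+00,  2.64761222e-01,  1.60536187e+00, -1.77471529e-05,
        1.27370359e+00, -3.69047125e-02]), 'joint_vel': array([-0.00049119, -0.00023296,  0.00044428,  0.00055927, -0.00012106,
        0.00019697]), 'joint_torque': array([-3.63893581e-03, -5.02120650e+01, -3.56879067e+01,  7.25651532e-02,
        2.95474275e-02, -1.68984734e-04]), 'eef_pos': array([ 0.16869352, -0.65289826,  0.25938907]), 'eef_rot': array([ 9.92019564e-01,  1.26079086e-01, -1.08296479e-04, -1.11178362e-03]), 'force': array([ 0.39660388,  0.13994065, -0.45262948]), 'ft_torque': array([-0.02891845,  0.00968275,  0.0363528 ]), 'gripper_force': 0.0, 'gripper_width': 0.08803792473110017}
0.022
side {'camera_matrix': array([[464.59008146,   0.        , 251.62314839],
       [  0.        , 464.59008146, 193.06701353],
       [  0.        ,   0.        ,   1.        ]]), 'dist': array([-0.03337669,  0.        ,  0.        ,  0.        ,  0.        ]), 'R': array([[-0.92979405, -0.36802048, -0.00663   ],
       [-0.16415196,  0.430713  , -0.88743476],
       [ 0.32944979, -0.82404323, -0.46088567]]), 't': array([0.4586749 , 0.21850479, 0.86927231])}
top {'camera_matrix': array([[387.6763898 ,   0.        , 252.37565887],
       [  0.        , 387.6763898 , 194.43325222],
       [  0.        ,   0.        ,   1.        ]]), 'dist': array([0.02910924, 0.        , 0.        , 0.        , 0.        ]), 'R': array([[ 1.29810851e-02, -9.99914217e-01,  1.74657509e-03],
       [-9.91299135e-01, -1.30980198e-02, -1.30975065e-01],
       [ 1.30986706e-01, -3.11799111e-05, -9.91384124e-01]]), 't': array([-0.10941528,  0.53286126,  1.00058816])}
```

View pics/side0.png

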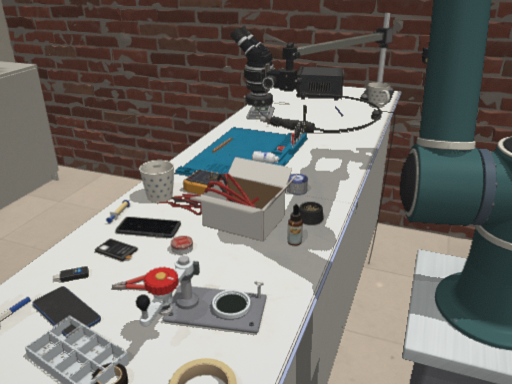

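View pics/top0.png

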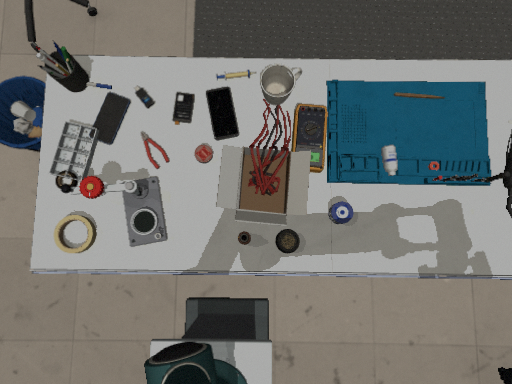

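Side view: reel at about (299,184), dish (231,304), post (184,268), wheel (161,281), ball (143,302). Top view: reel (342,212), dish (145,222), post (138,186), wheel (92,187), ball near (67,181). Now I'll segment and triangulate.

```bash
cat > h.py <<'E'
import cv2,numpy as np
from cell import env
C={n:env.get_calibration(n) for n in("side","top")}
def ray(n,p):
    c=C[n];u=cv2.undistortPoints(np.array([[p]],float),c["camera_matrix"],c["dist"])[0,0]
    R=c["R"];d=R.T@np.array([u[0],u[1],1]);return -R.T@c["t"],d/np.linalg.norm(d)
def plane(n,p,z):
    o,d=ray(n,p);return o+d*(z-o[2])/d[2]
def tri(ps,pt):
    a,d=ray("side",ps);b,e=ray("top",pt)
    s=np.linalg.lstsq(np.c_[d,-e],b-a,rcond=None)[0];P=a+s[0]*d;Q=b+s[1]*e
    return (P+Q)/2,np.linalg.norm(P-Q)
def proj(n,X):
    c=C[n];return cv2.projectPoints(np.array(X,float).reshape(-1,3),cv2.Rodrigues(c["R"])[0],c["t"],c["camera_matrix"],c["dist"])[0][:,0]
def blobs(im,lo,hi,box,amin=15):
    x0,y0,x1,y1=box;h=cv2.cvtColor(im[y0:y1,x0:x1],cv2.COLOR_RGB2HSV)
    m=cv2.inRange(h,lo,hi);n,l,s,c=cv2.connectedComponentsWithStats(m)
    return [(np.round(c[i]+[x0,y0],1).tolist(),(s[i,:4]+[x0,y0,0,0]).tolist(),int(s[i,4])) for i in range(1,n) if s[i,4]>=amin]
E
python3 - <<'E'
from h import *
s=cv2.imread("pics/side0.png")[:,:,::-1].copy();t=cv2.imread("pics/top0.png")[:,:,::-1].copy()
B=((100,60,40),(130,255,255));Rd=((0,150,80),(8,255,255));K=((0,0,0),(180,255,45))
print("reel",blobs(s,*B,(285,165,320,200)),blobs(t,*B,(322,190,365,235)))
print("wheel",blobs(s,*Rd,(140,260,185,300)),blobs(t,*Rd,(75,170,110,205)))
print("ball",blobs(s,*K,(130,285,165,320)),blobs(t,*K,(45,165,90,200)))
c1=cv2.resize(s[250:340,100:280],None,fx=4.4,fy=4.4,interpolation=cv2.INTER_CUBIC)
c2=cv2.resize(t[165:250,45:180],None,fx=5.5,fy=5.5,interpolation=cv2.INTER_CUBIC)
cv2.imwrite("pics/c1.png",c1[:,:,::-1]);cv2.imwrite("pics/c2.png",c2[:,:,::-1])
E
```

```text
reel [([290.9, 176.7], [289, 174, 6, 7], 15), ([300.6, 179.1], [293, 174, 14, 9], 56)] [([341.5, 212.0], [331, 201, 22, 23], 261), ([341.9, 211.7], [340, 210, 5, 5], 18)]
wheel [([159.7, 281.3], [140, 268, 38, 27], 671)] [([90.6, 186.3], [79, 176, 24, 22], 340)]
ball [([142.6, 302.5], [137, 296, 12, 15], 139)] [([72.2, 174.3], [68, 171, 9, 7], 29), ([66.4, 185.6], [56, 176, 21, 17], 126)]
```

View pics/c1.png

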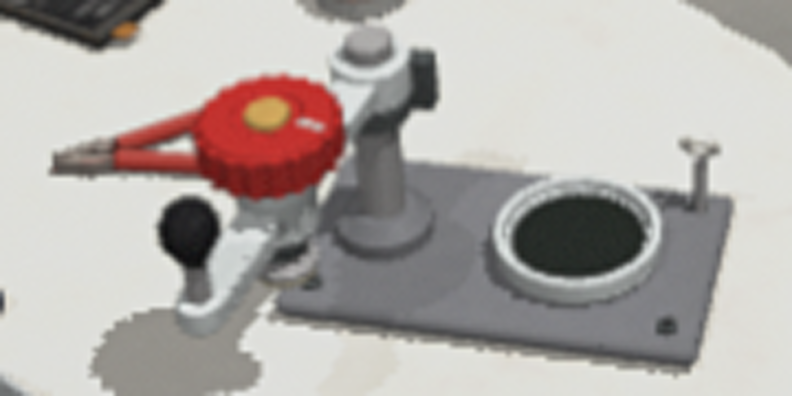

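View pics/c2.png

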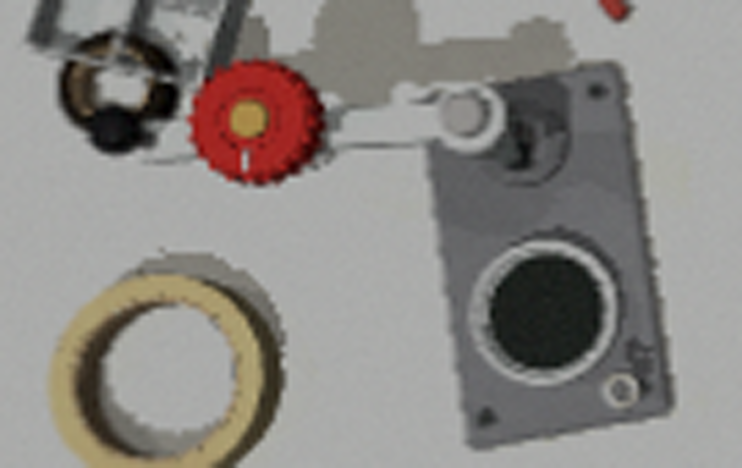

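Crops: post top at side (183.6,260)/top (129.4,185.4). Wheel hub at side (160.7,275.5)/top (90.1,186.5). Ball at side (143,302.5)/top (66.3,188.6). Dish near side (231,303)/top (144,221.5). The arm hangs open to the left, with the ball beyond the wheel.

```bash
python3 - <<'E'
from h import *
np.set_printoptions(precision=4,suppress=True)
s=cv2.imread("pics/side0.png")[:,:,::-1].copy();t=cv2.imread("pics/top0.png")[:,:,::-1].copy()
for n,a,b in(("post",(183.6,260),(129.4,185.4)),("wheeltop",(160.7,275.5),(90.1,186.5)),("ball",(142.8,302.5),(66.3,188.6))):
    print(n,*tri(a,b))
# dark felt + rim
for n,im,box in(("side",s,(208,285,255,325)),("top",t,(125,202,166,243))):
    x0,y0,x1,y1=box;g=cv2.cvtColor(im[y0:y1,x0:x1],cv2.COLOR_RGB2GRAY)
    print(n,np.percentile(g,[5,30,60,90]))
    for nm,m in(("felt",g<70),("rim",g>(150))):
        k,l,st,ce=cv2.connectedComponentsWithStats(m.astype(np.uint8));i=1+np.argmax(st[1:,4])
        cn=max(cv2.findContours((l==i).astype(np.uint8),cv2.RETR_EXTERNAL,cv2.CHAIN_APPROX_NONE)[0],key=len)
        e=cv2.fitEllipse(cn);c=np.array(e[0])+[x0,y0];print(nm,c,e[1:],st[i],"z.0205",plane(n,c,.0205),"z.026",plane(n,c,.026))
h=cv2.cvtColor(t,cv2.COLOR_RGB2HSV);m=cv2.inRange(h,(100,60,40),(130,255,255))[195:230,325:360]
k,l,st,ce=cv2.connectedComponentsWithStats(m);i=1+np.argmax(st[1:,4])
cn=cv2.findContours((l==i).astype(np.uint8),cv2.RETR_EXTERNAL,cv2.CHAIN_APPROX_NONE)[0][0]
e=cv2.fitEllipse(cn);c=np.array(e[0])+[325,195];print("reel top",c,e,plane("top",c,.038),plane("top",(341.9,211.7),.038))
cs=cv2.resize(s[160:235,265:335],None,fx=8,fy=8,interpolation=cv2.INTER_CUBIC);cv2.imwrite("pics/c3.png",cs[:,:,::-1])
for nm,p in(("tipcl",(288,240)),("tin",(204,152)),("bottle",(244,238))): print(nm,plane("top",p,{"tipcl":.037,"tin":.02,"bottle":.1}[nm]))
print("cam",*[-C[n]["R"].T@C[n]["t"] for n in C])
E
```

```text
post [0.5432 0.2027 0.109 ] 0.0002942742047555463
wheeltop [0.5353 0.2873 0.1371] 0.0010893636395975436
ball [0.5307 0.3469 0.1301] 0.0017301207947691135
side [ 40.  109.7 131.  221.1]
felt [231.0019 303.309 ] ((16.865697860717773, 28.685815811157227), 86.33440399169922) [  9  10  29  18 413] z.0205 [0.461  0.185  0.0205] z.026 [0.4583 0.1907 0.026 ]
rim [231.2641 297.9881] ((32.50509262084961, 46.246307373046875), 88.1613998413086) [  0   0  47  31 553] z.0205 [0.4666 0.1711 0.0205] z.026 [0.4639 0.177  0.026 ]
top [ 29.  87. 104. 150.]
felt [143.8754 221.261 ] ((19.28158950805664, 20.531856536865234), 33.364723205566406) [  9   9  21  21 338] z.0205 [0.4599 0.1871 0.0205] z.026 [0.4596 0.1856 0.026 ]
rim [126.1185 236.3066] ((2.5804388523101807, 27.99765968322754), 176.4365997314453) [ 0 17  4 24 54] z.0205 [0.4194 0.2321 0.0205] z.026 [0.4192 0.2303 0.026 ]
reel top [341.5747 212.0048] ((16.57466697692871, 17.004825592041016), (20.789682388305664, 21.222593307495117), 104.57219696044922) [ 0.4901 -0.339   0.038 ] [ 0.4909 -0.3398  0.038 ]
tipcl [ 0.4146 -0.1975  0.037 ]
tin [0.6521 0.032  0.02  ]
bottle [ 0.4171 -0.0832  0.1   ]
cam [0.176  0.791  0.5976] [ 0.3986 -0.1024  1.0619]
```

View pics/c3.png

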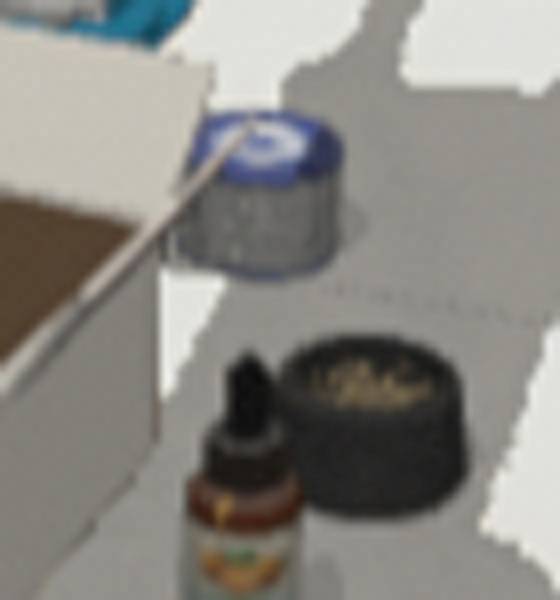

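Side crop: the blue-rimmed reel top is centred at about (298,178), with the lower flange visible and nothing close beside it. I'll triangulate the reel and work out the first move.

```bash
cat >> h.py <<'E'
from scipy.spatial.transform import Rotation as Ro
np.set_printoptions(precision=4,suppress=True)
def yaw(s=None):
    s=s or env.state();y=Ro.from_quat(s["eef_rot"]).as_matrix()[:,1];return np.degrees(np.arctan2(y[1],y[0]))
def go(target,yy=None):
    "print total shift in units in the tool axes after an ideal turn to yaw yy"
    s=env.state();w=yaw(s)
    turn=0 if yy is None else (w-yy)/8
    a=np.radians(w if yy is None else yy)
    d=np.array(target)-s["eef_pos"];y=np.array([np.cos(a),np.sin(a),0]);x=np.array([-np.sin(a),np.cos(a),0])
    print("pos",s["eef_pos"],"yaw",round(w,2),"turn units",round(turn,3),"shift units",np.array([d@x,d@y,-d[2]])/.05,"t",s["time"])
E
python3 - <<'E'
from h import *
print(*tri((297.9,178.25),(341.7,211.9)))
go((.4905,-.339,.25),-41)
go((.4905,-.339,.034),-41)
E
```

```text
[ 0.4897 -0.3396  0.0374] 0.001534911387772201
pos [ 0.1687 -0.653   0.2595] yaw -75.52 turn units -4.315 shift units [8.9622 0.7377 0.1909] t 0.1
pos [ 0.1687 -0.653   0.2595] yaw -75.52 turn units -4.315 shift units [8.9622 0.7377 4.5109] t 0.1
```

Call:
carry_out(
  motion=[
    [[0, 0, 0], -0.863, 1],
    [[0, 0, 0], -0.863, 1],
    [[0, 0, 0], -0.863, 1],
    [[0, 0, 0], -0.863, 1],
    [[0, 0, 0], -0.863, 1],
    [[0.8, 0.066, 0], 0, 1],
    [[0.8, 0.066, 0], 0, 1],
    [[0.8, 0.066, 0], 0, 1],
    [[0.8, 0.066, 0], 0, 1],
    [[0.8, 0.066, 0], 0, 1],
    [[0.8, 0.066, 0], 0, 1],
    [[0.8, 0.066, 0], 0, 1],
  ],
)

```text
time: 1.3
eef_pos: [0.3707, -0.4558, 0.2602]
eef_rot: [0.91, 0.415, -0.0, -0.0]
force: [0.3, -0.0, -1.4]
gripper_width: 0.088
gripper_force: 0.0
```

Call:
carry_out(
  motion=[
    [[0.8, 0.066, 0], 0, 1],
    [[0.8, 0.066, 0], 0, 1],
    [[0.8, 0.066, 0], 0, 1],
    [[0.8, 0.066, 0], 0, 1],
    [[0.2, 0, 0.5], 0, 1],
    [[0, 0, 0.8], 0, 1],
    [[0, 0, 0.8], 0, 1],
    [[0, 0, 0.2], 0, 1],
    [[0, 0, 0], 0, 1],
  ],
)

```text
time: 2.2
eef_pos: [0.4898, -0.3366, 0.1433]
eef_rot: [0.91, 0.415, -0.001, -0.002]
force: [0.2, 0.1, 0.5]
gripper_width: 0.0883
gripper_force: 0.0
```

```bash
python3 - <<'E'
from h import *
go((.4900,-.3393,.034),-41)
E
```

```text
pos [ 0.4898 -0.3366  0.1433] yaw -41.0 turn units 0.0 shift units [-0.0389  0.0384  2.1851] t 2.2
```

Call:
carry_out(
  grip_force=25,
  motion=[
    [[-0.04, 0.04, 0.5], 0, 1],
    [[0, 0, 0.6], 0, 1],
    [[0, 0, 0.6], 0, 1],
    [[0, 0, 0.4], 0, 1],
    [[0, 0, 0.12], 0, 1],
    [[0, 0, 0], 0, 0.3],
    [[0, 0, 0], 0, 0.3],
    [[0, 0, 0], 0, 0.3],
    [[0, 0, 0], 0, 0.3],
    [[0, 0, 0], 0, 0.3],
    [[0, 0, 0], 0, 0.3],
  ],
)

```text
time: 3.3
eef_pos: [0.4921, -0.3408, 0.0362]
eef_rot: [0.91, 0.415, 0.0, 0.001]
force: [-2.4, 1.1, 6.1]
gripper_width: 0.0569
gripper_force: 25.0
```

Call:
carry_out(
  motion=[
    [[0, 0, -0.3], 0, 0.3],
    [[0, 0, -0.5], 0, 0.3],
    [[0, 0, -0.8], 0, 0.3],
    [[0, 0, -0.8], 0, 0.3],
    [[0, 0, -0.8], 0, 0.3],
    [[0, 0, -0.8], 0, 0.3],
    [[0, 0, -0.3], 0, 0.3],
    [[0, 0, 0], 0, 0.3],
  ],
)

```text
time: 4.1
eef_pos: [0.4929, -0.3415, 0.2532]
eef_rot: [0.91, 0.415, 0.002, 0.003]
force: [-0.3, -0.3, -1.9]
gripper_width: 0.0568
gripper_force: 25.0
```

```bash
python3 - <<'E'
from h import *
s=env.state();print(s["force"],s["gripper_width"],s["ft_torque"]);P=s["eef_pos"]
i=env.get_image("side");px=proj("side",P)[0].astype(int);print(px)
x,y=px;c=i[max(0,y-50):y+60,max(0,x-60):x+60];cv2.imwrite("pics/c4.png",cv2.resize(c,None,fx=5,fy=5,interpolation=2)[:,:,::-1])
go((.460,.187,.22),-41)
go((.460,.187,.075),-41)
E
```

```text
[-0.2891 -0.3009 -1.9394] 0.056764813827251626 [-0.0281  0.0153 -0.0015]
[299 102]
pos [ 0.4917 -0.3406  0.2501] yaw -40.99 turn units 0.001 shift units [ 7.5475 -7.4022  0.6023] t 4.15
pos [ 0.4917 -0.3406  0.2501] yaw -40.99 turn units 0.001 shift units [ 7.5475 -7.4022  3.5023] t 4.15
```

View pics/c4.png

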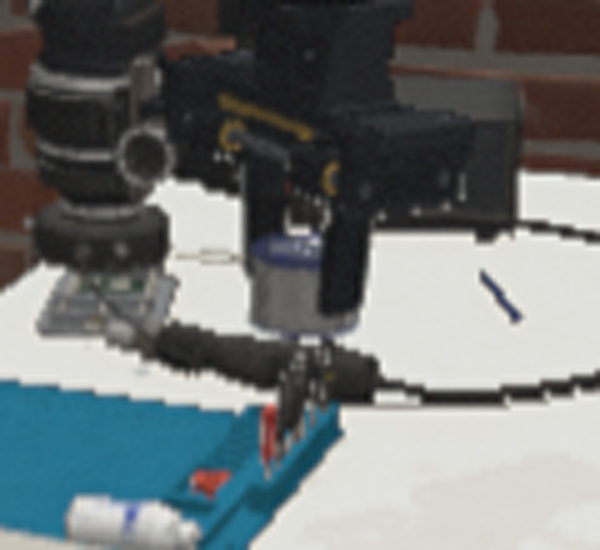

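Reel is firmly held and upright, both flanges level in the picture. Carrying it over to the dish.

Call:
carry_out(
  motion=[
    [[0.4, -0.4, 0], 0, 0.3],
    [[0.55, -0.54, 0], 0, 0.3],
    [[0.55, -0.54, 0], 0, 0.3],
    [[0.55, -0.54, 0], 0, 0.3],
    [[0.55, -0.54, 0], 0, 0.3],
    [[0.55, -0.54, 0], 0, 0.3],
    [[0.55, -0.54, 0], 0, 0.3],
    [[0.55, -0.54, 0], 0, 0.3],
    [[0.55, -0.54, 0], 0, 0.3],
    [[0.55, -0.54, 0], 0, 0.3],
    [[0.55, -0.54, 0], 0, 0.3],
    [[0.55, -0.54, 0], 0, 0.3],
  ],
)

```text
time: 5.35
eef_pos: [0.4616, 0.112, 0.246]
eef_rot: [0.91, 0.415, -0.003, -0.001]
force: [1.4, -0.5, -2.5]
gripper_width: 0.0568
gripper_force: 25.0
```

Call:
carry_out(
  motion=[
    [[0.55, -0.54, 0], 0, 0.3],
    [[0.4, -0.38, 0], 0, 0.3],
    [[0.15, -0.14, 0.4], 0, 0.3],
    [[0, 0, 0.7], 0, 0.3],
    [[0, 0, 0.7], 0, 0.3],
    [[0, 0, 0.7], 0, 0.3],
    [[0, 0, 0.4], 0, 0.3],
    [[0, 0, 0], 0, 0.3],
    [[0, 0, 0], 0, 0.3],
  ],
)

```text
time: 6.25
eef_pos: [0.4582, 0.1865, 0.1026]
eef_rot: [0.91, 0.415, -0.002, -0.0]
force: [0.1, 0.6, -2.7]
gripper_width: 0.0569
gripper_force: 25.0
```

```bash
python3 - <<'E'
from h import *
go((.460,.187,.055),-41)
s=env.state();print(s["gripper_width"],s["force"])
i=env.get_image("side");t=env.get_image("top")
a=cv2.resize(i[220:335,165:295],None,fx=4.5,fy=4.5,interpolation=2)[:517];b=cv2.resize(t[180:260,110:180],None,fx=4.5,fy=4.5,interpolation=2)
cv2.imwrite("pics/s5.png",i[:,:,::-1])
cv2.imwrite("pics/c5.png",a[:,:,::-1])
B=((100,60,30),(130,255,255));print(blobs(i,*B,(190,200,290,330),8),blobs(t,*B,(100,170,190,270),8))
E
```

```text
pos [0.4582 0.1865 0.1026] yaw -41.0 turn units 0.0 shift units [0.0315 0.0199 0.9526] t 6.25
0.05688514179856458 [ 0.1427  0.6168 -2.6719]
[([221.8, 270.3], [216, 261, 16, 17], 124), ([231.3, 294.4], [227, 294, 10, 2], 17)] [([135.6, 210.2], [132, 208, 8, 6], 30), ([140.2, 224.6], [131, 215, 16, 17], 109)]
```

View pics/c5.png

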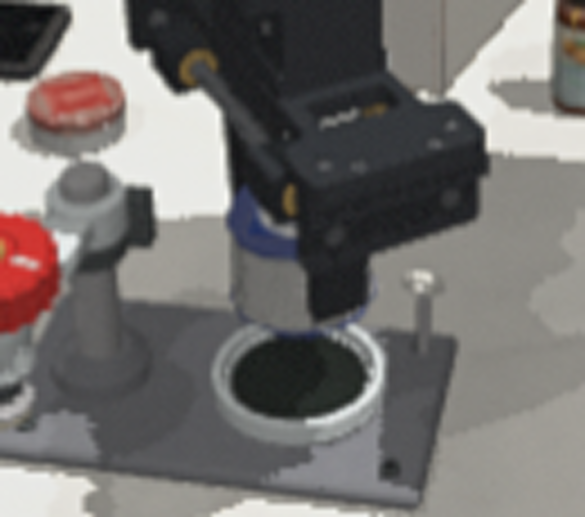

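The reel hangs above the dish. Lower flange spans side px x≈216–247.7, bottom at y≈294. The rim spans x≈212–250.6. I'll compare projections of both to tie the reel's offset to the dish.

```bash
python3 - <<'E'
from h import *
a=np.linspace(0,2*np.pi,361)
def circ(n,c,r):
    q=proj(n,np.c_[c[0]+r*np.cos(a),c[1]+r*np.sin(a),a*0+c[2]]);return np.r_[q.min(0),q.max(0)]
P=env.state()["eef_pos"]
for h in(.032,.034,.036): print("reel bottom pred",circ("side",(P[0],P[1],P[2]-h),.0295), "top",circ("side",(P[0],P[1],P[2]-h+.038),.0295))
i=cv2.imread("pics/s5.png")[:,:,::-1]
D=(.460,.187)
for n in("side","top"): print(n,"rim outer pred",circ(n,(*D,.026),.0355),"rim inner",circ(n,(*D,.026),.0315),"floor",circ(n,(*D,.0205),.0315))
# measured rim: rows/cols intensities
g0=cv2.cvtColor(cv2.imread("pics/side0.png"),cv2.COLOR_BGR2GRAY);gt=cv2.cvtColor(cv2.imread("pics/top0.png"),cv2.COLOR_BGR2GRAY)
print("side row303",g0[303,205:260].tolist());print("side col231",g0[282:325,231].tolist())
print("top row221",gt[221,122:168].tolist());print("top col144",gt[200:244,144].tolist())
E
```

```text
reel bottom pred [213.4941 271.3885 246.3926 292.0587] top [212.5131 254.4436 246.1345 274.476 ]
reel bottom pred [213.5447 272.2607 246.4059 292.9623] top [212.5657 255.3535 246.1484 275.4214]
reel bottom pred [213.5951 273.131  246.4191 293.8637] top [212.6182 256.2613 246.1622 276.3647]
side rim outer pred [211.6944 289.433  250.2538 315.1405] rim inner [213.8737 290.7854 248.0839 313.5901] floor [214.0083 293.0563 248.1144 315.9387]
top rim outer pred [129.9298 207.8184 156.7419 234.4951] rim inner [131.4435 209.3081 155.2344 232.9787] floor [132.0771 209.4981 155.7414 233.0451]
side row303 [123, 123, 125, 129, 132, 126, 106, 180, 213, 171, 181, 108, 47, 42, 40, 44, 42, 43, 45, 41, 41, 42, 42, 41, 43, 43, 44, 43, 44, 42, 43, 43, 42, 42, 41, 42, 42, 43, 43, 40, 38, 79, 169, 199, 220, 140, 116, 123, 126, 128, 129, 127, 127, 127, 126]
side col231 [224, 223, 224, 224, 224, 224, 224, 220, 207, 173, 176, 152, 81, 42, 41, 43, 41, 42, 44, 44, 40, 44, 41, 42, 41, 40, 41, 41, 41, 39, 59, 150, 189, 159, 136, 135, 124, 96, 119, 130, 130, 130, 129]
top row221 [170, 170, 170, 171, 144, 110, 107, 103, 131, 132, 134, 122, 31, 29, 28, 29, 26, 30, 29, 30, 29, 31, 30, 34, 29, 25, 31, 31, 29, 30, 27, 30, 64, 128, 152, 84, 76, 97, 97, 103, 104, 86, 83, 130, 170, 173]
top col144 [96, 97, 98, 97, 105, 105, 104, 67, 91, 169, 125, 63, 28, 27, 26, 30, 34, 30, 24, 38, 30, 30, 29, 32, 32, 30, 30, 34, 33, 31, 27, 31, 100, 128, 165, 106, 105, 103, 103, 102, 104, 101, 101, 93]
```

```bash
python3 - <<'E'
from h import *
a=np.linspace(0,2*np.pi,361)
def circ(n,c,r):
    q=proj(n,np.c_[c[0]+r*np.cos(a),c[1]+r*np.sin(a),a*0+c[2]]);return np.r_[q.min(0),q.max(0)]
P=env.state()["eef_pos"];print(P)
print("top pred",circ("top",(P[0],P[1],P[2]+.004),.0295))
i=cv2.imread("pics/s5.png");h=cv2.cvtColor(i,cv2.COLOR_BGR2HSV)
for r in(270,274,278,282,286,290): print(r,"L",i[r,209:222].tolist(),)
for r in(282,286,288,290): print(r,"R",i[r,240:254].tolist())
t=env.get_image("top");cv2.imwrite("pics/t5.png",t[:,:,::-1])
b=cv2.resize(t[195:250,110:180],None,fx=8,fy=8,interpolation=2);cv2.imwrite("pics/c6.png",b[:,:,::-1])
E
```

```text
[0.4605 0.1872 0.1052]
top pred [121.6939 206.7751 145.9362 230.8508]
270 L [[149, 155, 158], [149, 155, 159], [148, 155, 157], [148, 155, 156], [149, 156, 157], [146, 153, 155], [114, 107, 106], [94, 68, 64], [89, 60, 54], [90, 61, 55], [90, 62, 57], [93, 57, 48], [93, 51, 37]]
274 L [[149, 156, 158], [149, 156, 158], [149, 155, 157], [148, 154, 156], [147, 154, 156], [147, 154, 156], [146, 152, 154], [107, 111, 112], [87, 85, 84], [79, 61, 59], [82, 56, 52], [87, 59, 54], [90, 60, 55]]
278 L [[147, 154, 156], [147, 153, 155], [147, 153, 155], [146, 152, 155], [146, 153, 154], [148, 154, 156], [146, 152, 154], [112, 116, 117], [96, 99, 98], [90, 93, 93], [98, 100, 101], [103, 106, 107], [105, 107, 109]]
282 L [[145, 153, 154], [146, 152, 154], [145, 152, 155], [145, 151, 153], [147, 153, 155], [147, 154, 156], [145, 152, 154], [113, 119, 120], [94, 97, 98], [82, 85, 84], [97, 99, 100], [102, 104, 106], [104, 106, 107]]
286 L [[127, 133, 135], [128, 134, 137], [128, 135, 137], [127, 134, 135], [128, 134, 137], [127, 133, 135], [124, 129, 130], [105, 99, 100], [95, 95, 96], [96, 99, 9
[... 454 characters left out ...]
2, 138, 140]]
286 R [[33, 31, 30], [32, 31, 30], [37, 36, 34], [34, 33, 32], [36, 34, 32], [41, 38, 38], [69, 63, 63], [113, 107, 104], [129, 130, 130], [135, 140, 143], [134, 140, 142], [134, 140, 142], [133, 140, 141], [134, 140, 142]]
288 R [[33, 31, 31], [36, 34, 34], [40, 38, 38], [44, 43, 44], [79, 76, 75], [101, 80, 77], [115, 107, 107], [133, 136, 138], [134, 140, 144], [134, 141, 143], [134, 140, 142], [133, 139, 141], [133, 139, 141], [133, 139, 141]]
290 R [[77, 79, 80], [89, 88, 88], [121, 112, 111], [109, 91, 88], [118, 98, 93], [125, 117, 116], [131, 135, 136], [133, 139, 141], [133, 140, 142], [135, 141, 143], [133, 140, 142], [135, 141, 143], [134, 139, 142], [134, 140, 142]]
```

View pics/c6.png

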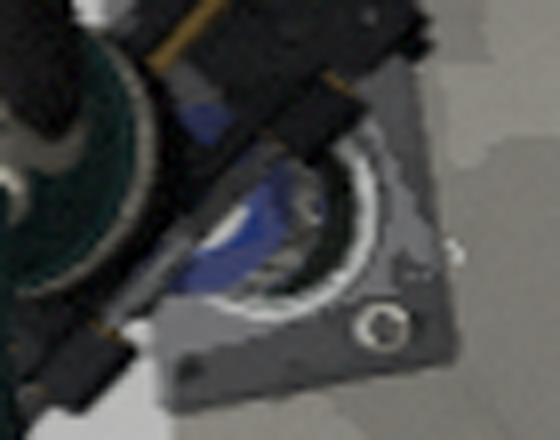

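Top view: the top flange's right edge is at about x=147.5 and its bottom at y≈231.5. That is about 4 mm toward −y of where it should be, so the reel sits back along tool −x. I'll correct while lowering to just above the rim and re-measure.

Call:
carry_out(
  motion=[
    [[0.06, -0.02, 0.2], 0, 0.3],
    [[0, 0, 0.3], 0, 0.3],
    [[0, 0, 0.2], 0, 0.3],
    [[0, 0, 0], 0, 0.3],
    [[0, 0, 0], 0, 0.3],
  ],
)

```text
time: 6.9
eef_pos: [0.4611, 0.1901, 0.0696]
eef_rot: [0.91, 0.415, -0.0, -0.0]
force: [0.0, -0.4, -2.0]
gripper_width: 0.057
gripper_force: 25.0
```

```bash
python3 - <<'E'
from h import *
Ps=[]
for k in range(4):
    i=env.get_image("side");Ps.append(env.state()["eef_pos"]);t=env.get_image("top");Ps.append(env.state()["eef_pos"])
print(np.array(Ps))
cv2.imwrite("pics/s7.png",i[:,:,::-1]);cv2.imwrite("pics/t7.png",t[:,:,::-1])
a=cv2.resize(i[265:330,200:265],None,fx=6,fy=6,interpolation=2);b=cv2.resize(t[200:245,120:165],(390,390),interpolation=2)
cv2.imwrite("pics/c7.png",np.hstack([a,b])[:,:,::-1])
E
```

```text
[[0.4615 0.1901 0.07  ]
 [0.4618 0.1902 0.0703]
 [0.4618 0.1902 0.0704]
 [0.4618 0.1902 0.0704]
 [0.4617 0.1902 0.0704]
 [0.4617 0.1902 0.0703]
 [0.4616 0.1901 0.0702]
 [0.4614 0.1901 0.0701]]
```

View pics/c7.png

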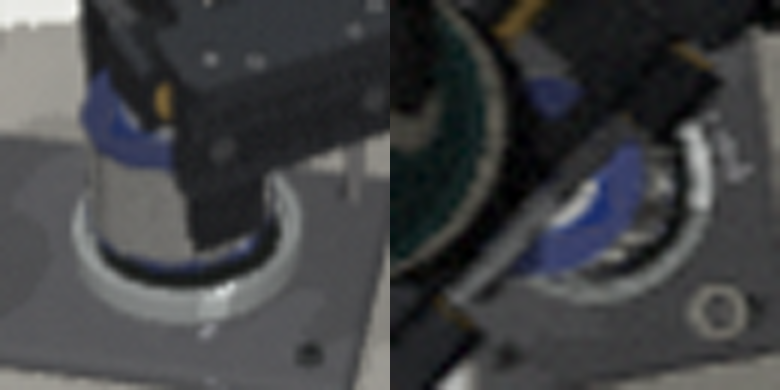

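Left panel: lower flange spans px x≈215.5–244.8, bottom ≈310.3; rim 212–250.2. Right panel: top flange right edge ≈149.4, bottom ≈231.7; lower flange right ≈152.5.

```bash
python3 - <<'E'
from h import *
from scipy.optimize import least_squares
a=np.linspace(0,2*np.pi,361)
def circ(n,c,r):
    q=proj(n,np.c_[c[0]+r*np.cos(a),c[1]+r*np.sin(a),a*0+c[2]]);return np.r_[q.min(0),q.max(0)]
# blue extents by mask
i=cv2.imread("pics/s7.png")[:,:,::-1].copy();t=cv2.imread("pics/t7.png")[:,:,::-1].copy()
B=((105,60,30),(130,255,255));print(blobs(i,*B,(205,265,260,325),4));print(blobs(t,*B,(120,195,165,245),4))
g=lambda im,r,c:cv2.cvtColor(im,cv2.COLOR_RGB2GRAY)[r,c].tolist()
for r in(290,298,303): print(r,g(i,r,slice(209,222)),g(i,r,slice(238,255)))
for D in((.460,.187),):
  for z in(.034,.037):
    print("z",z,"side low",circ("side",(*D,z),.0295),"side top",circ("side",(*D,z+.038),.0295),"\n top: top",circ("top",(*D,z+.038),.0295),"low",circ("top",(*D,z),.0295))
E
```

```text
[([219.8, 285.8], [214, 276, 15, 17], 128), ([240.5, 306.2], [238, 304, 6, 5], 12), ([228.5, 309.4], [223, 309, 12, 2], 20)]
[([138.4, 210.7], [135, 209, 8, 5], 27), ([142.6, 224.7], [134, 216, 15, 16], 99)]
290 [83, 84, 86, 89, 90, 92, 87, 65, 61, 57, 58, 62, 61] [50, 36, 31, 33, 32, 36, 33, 38, 37, 36, 40, 39, 41, 41, 49, 60, 79]
298 [88, 89, 88, 92, 117, 99, 93, 89, 95, 105, 106, 107, 107] [31, 34, 31, 30, 33, 42, 83, 79, 112, 120, 135, 111, 84, 80, 78, 77, 77]
303 [88, 87, 92, 140, 146, 110, 94, 86, 96, 103, 108, 107, 110] [30, 30, 36, 40, 46, 37, 31, 27, 57, 125, 133, 131, 91, 77, 77, 76, 77]
z 0.034 side low [214.7707 288.1346 246.9495 309.3803] side top [213.8354 271.9086 246.7087 292.596 ] 
 top: top [126.6606 208.4166 149.9845 231.6013] low [131.2724 209.7793 153.7274 232.1172]
z 0.037 side low [214.6982 286.878  246.9309 308.0822] side top [213.76   270.5985 246.6893 291.2387] 
 top: top [126.2813 208.3046 149.6767 231.5588] low [130.9208 209.6754 153.442  232.0779]
```

Reel is centred to within about 1 mm, with a slight +y bias. Nudge it and lower gently.

Call:
carry_out(
  motion=[
    [[-0.01, 0.01, 0.06], 0, 0.3],
    [[0, 0, 0.06], 0, 0.3],
    [[0, 0, 0.05], 0, 0.3],
    [[0, 0, 0.04], 0, 0.3],
    [[0, 0, 0], 0, 0.3],
    [[0, 0, 0], 0, 0.3],
  ],
)

```text
time: 7.9
eef_pos: [0.4612, 0.1893, 0.0591]
eef_rot: [0.91, 0.415, -0.0, -0.0]
force: [0.9, -0.8, -2.9]
gripper_width: 0.0571
gripper_force: 25.0
```

Call:
carry_out(
  motion=[
    [[0, 0, 0.04], 0, 0.3],
    [[0, 0, 0.02], 0, 0.3],
    [[0, 0, 0], 0, 0.3],
    [[0, 0, 0], 0, 0.3],
  ],
)

```text
time: 8.3
eef_pos: [0.4613, 0.1892, 0.0567]
eef_rot: [0.91, 0.415, -0.0, 0.0]
force: [-3.4, -1.9, 4.8]
gripper_width: 0.0566
gripper_force: 25.0
```

```bash
python3 - <<'E'
from h import *
a=np.linspace(0,2*np.pi,361)
def circ(n,c,r):
    q=proj(n,np.c_[c[0]+r*np.cos(a),c[1]+r*np.sin(a),a*0+c[2]]);return np.r_[q.min(0),q.max(0)]
i=env.get_image("side");t=env.get_image("top")
B=((105,60,30),(130,255,255));print(blobs(i,*B,(205,265,260,330),4));print(blobs(t,*B,(120,195,165,245),4))
for z in(.0205,.026): print(z,circ("side",(.46,.187,z+.038),.0295),circ("top",(.46,.187,z+.038),.0295))
print(env.state())
cv2.imwrite("pics/c8.png",cv2.resize(i[265:330,200:265],None,fx=8,fy=8,interpolation=2)[:,:,::-1])
E
```

```text
[([220.7, 291.8], [214, 282, 16, 17], 132)]
[([140.5, 211.4], [138, 209, 7, 6], 25), ([144.5, 225.1], [136, 217, 15, 15], 97)]
0.0205 [214.1719 277.7507 246.7954 298.6449] [128.339  208.9125 151.3466 231.789 ]
0.026 [214.0354 275.3811 246.7603 296.1922] [127.6607 208.7121 150.7961 231.7131]
{'time': 8.4, 'joint_positions': array([ 0.3394,  0.158 ,  2.152 , -0.0002,  0.8317,  1.055 ]), 'joint_vel': array([-0.0009,  0.0002, -0.0013,  0.001 , -0.0001,  0.0017]), 'joint_torque': array([  0.5907, -34.311 , -27.85  ,   0.3552,  -1.2727,   0.0059]), 'eef_pos': array([0.4613, 0.1892, 0.0567]), 'eef_rot': array([ 0.9099,  0.4148, -0.0001,  0.0001]), 'force': array([-3.28  , -2.3279,  5.7853]), 'ft_torque': array([-0.3954,  0.4449,  0.0402]), 'gripper_force': 24.993552668856864, 'gripper_width': 0.05667638331166585}
```

Top flange's lower edge is at 299 px, matching the seated height (298.6). Release and rise.

Call:
carry_out(
  motion=[
    [[0, 0, 0], 0, 0.85],
    [[0, 0, 0], 0, 0.85],
    [[0, 0, 0], 0, 0.85],
    [[0, 0, 0], 0, 0.85],
    [[0, 0, -0.3], 0, 0.85],
    [[0, 0, -0.6], 0, 0.85],
    [[0, 0, -0.8], 0, 0.85],
    [[0, 0, -0.8], 0, 0.85],
    [[0, 0, -0.8], 0, 0.85],
    [[0, 0, 0], 0, 0.85],
  ],
)

```text
time: 9.4
eef_pos: [0.4652, 0.1908, 0.228]
eef_rot: [0.91, 0.415, 0.006, 0.0]
force: [0.1, -0.3, 0.4]
gripper_width: 0.0747
gripper_force: 0.0
```

```bash
python3 - <<'E'
from h import *
i=env.get_image("side");t=env.get_image("top")
B=((105,60,30),(130,255,255));print(blobs(i,*B,(205,265,260,330),4));print(blobs(t,*B,(110,195,165,245),4))
cv2.imwrite("pics/c9.png",cv2.resize(i[255:330,195:270],None,fx=7,fy=7,interpolation=2)[:,:,::-1])
p=np.array([.5432,.2027]);d=np.array([.460,.187])-p;th=np.degrees(np.arctan2(d[1],d[0]))%360;print("closed arm ang",th)
b=np.array([.5307,.3469])-p;print("ball ang",np.degrees(np.arctan2(b[1],b[0])),"r",np.linalg.norm(b))
go((.5307,.3469,.20),5.0)
E
```

```text
[([229.7, 289.2], [214, 279, 32, 21], 355), ([229.5, 287.5], [227, 286, 6, 4], 18)]
[([139.2, 220.2], [128, 209, 23, 23], 276), ([138.8, 220.4], [137, 219, 5, 4], 14)]
closed arm ang 190.686167070425
ball ang 94.95430913835844 r 0.14474076827210777
pos [0.462  0.1896 0.2224] yaw -40.99 turn units -5.749 shift units [3.0135 1.6425 0.4488] t 9.5
```

View pics/c9.png

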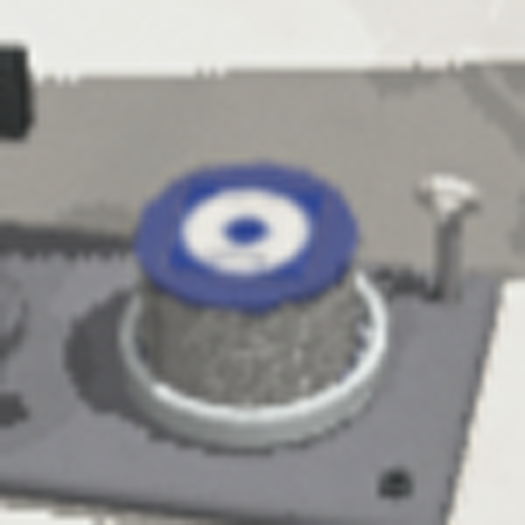

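The reel stands flat inside the dish: top flange px 214–246 × 279–300, rim visible all round. Next, the ball.

Call:
carry_out(
  motion=[
    [[0, 0, 0], -0.95, 0.7],
    [[0, 0, 0], -0.96, 0.7],
    [[0, 0, 0], -0.96, 0.7],
    [[0, 0, 0], -0.96, 0.7],
    [[0, 0, 0], -0.96, 0.7],
    [[0, 0, 0], -0.96, 0.7],
    [[0.6, 0.33, 0.05], 0, 0.7],
    [[0.6, 0.33, 0.05], 0, 0.7],
    [[0.6, 0.33, 0.05], 0, 0.7],
    [[0.6, 0.33, 0.1], 0, 0.7],
    [[0.6, 0.33, 0.1], 0, 0.7],
    [[0, 0, 0], 0, 0.7],
  ],
)

```text
time: 10.7
eef_pos: [0.5299, 0.3483, 0.1996]
eef_rot: [0.675, 0.738, -0.002, -0.001]
force: [0.2, -0.8, -0.7]
gripper_width: 0.0619
gripper_force: 0.0
```

```bash
python3 - <<'E'
from h import *
env.get_image("side")
go((.5305,.3470,.135),5.0)
E
```

```text
pos [0.5292 0.3465 0.2   ] yaw 5.12 turn units 0.015 shift units [0.007  0.0272 1.2992] t 10.75
```

Call:
carry_out(
  grip_force=8,
  motion=[
    [[0, 0.02, 0.4], 0, 0.7],
    [[0, 0, 0.5], 0, 0.7],
    [[0, 0, 0.35], 0, 0.7],
    [[0, 0, 0.05], 0, 0.7],
    [[0, 0, 0], 0, 0.1],
    [[0, 0, 0], 0, 0.1],
    [[0, 0, 0], 0, 0.1],
    [[0, 0, 0], 0, 0.1],
    [[0, 0, 0], 0, 0.1],
    [[0, 0, 0], 0, 0.1],
  ],
)

```text
time: 11.75
eef_pos: [0.5316, 0.3463, 0.1395]
eef_rot: [0.676, 0.737, 0.0, 0.0]
force: [-0.7, -0.0, 2.1]
gripper_width: 0.0211
gripper_force: 8.0
```

```bash
python3 - <<'E'
from h import *
s=env.state();P=s["eef_pos"];print(P,yaw(),s["gripper_width"],s["force"],s["joint_positions"][5])
p=np.array([.5432,.2027]);b=P[:2]-p;an=np.degrees(np.arctan2(b[1],b[0]));print(an,np.linalg.norm(b))
# rows: turn 7.2deg each
for th in(6.4,7.2,8.0):
    ch=2*.145*np.sin(np.radians(th/2))/.05
    w=np.radians(yaw()); mv=np.radians(an+90+th/2)  # world dir of chord
    y=np.array([np.cos(w),np.sin(w)]);x=np.array([-np.sin(w),np.cos(w)]);d=np.array([np.cos(mv),np.sin(mv)])*ch
    print(th,"shift",d@x,d@y,"rows",(190.7-an)/th)
E
```

```text
[0.5316 0.3463 0.1395] 5.007936224867422 0.021051917074570856 [-0.6841 -0.0186  2.1173] 0.45061372879262285
94.63360193792475 0.14405703630128947
6.4 shift -0.015960688537266877 -0.3233710811748404 rows 15.010374697199255
7.2 shift -0.02049223623525067 -0.3636080199123247 rows 13.342555286399339
8.0 shift -0.02558513761108097 -0.40377776622816824 rows 12.008299757759405
```

Call:
carry_out(
  motion=[
    [[-0.016, -0.323, 0], -0.8, 0.1],
    [[-0.016, -0.323, 0], -0.8, 0.1],
    [[-0.016, -0.323, 0], -0.8, 0.1],
    [[-0.016, -0.323, 0], -0.8, 0.1],
    [[-0.016, -0.323, 0], -0.8, 0.1],
    [[-0.016, -0.323, 0], -0.8, 0.1],
  ],
)

```text
time: 12.35
eef_pos: [0.4445, 0.308, 0.1395]
eef_rot: [0.393, 0.919, 0.001, 0.001]
force: [2.9, -0.7, 0.7]
gripper_width: 0.0211
gripper_force: 8.0
```

```bash
cat > b.py <<'E'
from h import *
s=env.state();P=s["eef_pos"];print(P,yaw(),s["gripper_width"],s["force"],s["time"])
p=np.array([.5432,.2027]);b=P[:2]-p;print(np.degrees(np.arctan2(b[1],b[0]))%360,np.linalg.norm(b))
E
python3 b.py
```

```text
[0.4445 0.308  0.1395] 43.688500143551785 0.021144318154889295 [ 2.9291 -0.7256  0.7128] 12.35
133.14055225019695 0.14432152547209248
```

Call:
carry_out(
  motion=[
    [[-0.016, -0.323, 0], -0.8, 0.1],
    [[-0.016, -0.323, 0], -0.8, 0.1],
    [[-0.016, -0.323, 0], -0.8, 0.1],
    [[-0.016, -0.323, 0], -0.8, 0.1],
    [[-0.016, -0.323, 0], -0.8, 0.1],
    [[-0.016, -0.323, 0], -0.8, 0.1],
    [[-0.016, -0.323, 0], -0.8, 0.1],
    [[-0.016, -0.323, 0], -0.8, 0.1],
    [[-0.004, -0.16, 0], -0.4, 0.1],
    [[-0.002, -0.08, 0], -0.2, 0.1],
    [[0, 0, 0], 0, 0.1],
  ],
)

```text
time: 13.45
eef_pos: [0.4005, 0.1786, 0.1394]
eef_rot: [-0.082, 0.997, -0.0, 0.001]
force: [-1.2, -2.0, 3.0]
gripper_width: 0.0208
gripper_force: 8.0
```

```bash
python3 b.py
```

```text
[0.4005 0.1786 0.1394] 99.37698374625907 0.020847784469162793 [-1.2408 -2.0299  2.9912] 13.45
189.56983844031473 0.14467408693023678
```

Push on in small steps until the force rises.

Call:
carry_out(
  motion=[
    [[0, -0.04, 0], 0, 0.1],
    [[0, -0.04, 0], 0, 0.1],
    [[0, -0.04, 0], 0, 0.1],
    [[0, 0, 0], 0, 0.1],
  ],
)

```text
time: 13.85
eef_pos: [0.4012, 0.174, 0.1392]
eef_rot: [-0.082, 0.997, 0.001, 0.0]
force: [-2.5, 2.9, 5.6]
gripper_width: 0.021
gripper_force: 8.0
```

```bash
python3 b.py
```

```text
[0.4012 0.174  0.1392] 99.37660011088181 0.021025194538711475 [-2.4924  2.8633  5.6303] 13.85
191.43411067983843 0.14487618529883892
```

Call:
carry_out(
  motion=[
    [[0, -0.05, 0], 0, 0.1],
    [[0, -0.05, 0], 0, 0.1],
    [[0, 0, 0], 0, 0.1],
    [[0, 0, 0], 0, 0.1],
  ],
)

```text
time: 14.25
eef_pos: [0.4014, 0.1719, 0.1392]
eef_rot: [-0.081, 0.997, 0.004, -0.0]
force: [-4.6, 15.0, 4.2]
gripper_width: 0.0247
gripper_force: 8.0
```

```bash
python3 b.py
```

```text
[0.4014 0.1719 0.1392] 99.27324930869085 0.02474806945738875 [-4.583  15.0191  4.1932] 14.25
192.27339220599342 0.1450729172538363
```

At the stop: 15 N resisting, with the arm at about 191.5°. Let go and move above the wheel.

Call:
carry_out(
  motion=[
    [[0, 0, 0], 0, 0.5],
    [[0, 0, 0], 0, 0.5],
    [[0, 0, 0], 0, 0.5],
    [[0, 0, -0.4], 0, 0.5],
    [[0, 0, -0.8], 0, 0.6],
    [[0, 0, 0], -0.9, 0.8],
    [[0, 0, 0], -0.9, 0.8],
    [[0, 0, 0], -0.9, 0.8],
    [[0, 0, 0], -0.9, 0.8],
    [[0, 0, 0], -0.9, 0.8],
    [[0, 0, 0], -0.9, 0.8],
    [[0, 0, 0], -0.9, 0.8],
  ],
)

```text
time: 15.45
eef_pos: [0.4018, 0.1677, 0.1983]
eef_rot: [-0.501, 0.866, -0.0, -0.0]
force: [-0.9, 0.4, 0.1]
gripper_width: 0.0703
gripper_force: 0.0
```

```bash
python3 - <<'E'
from h import *
i=env.get_image("side");t=env.get_image("top")
Rd=((0,150,80),(8,255,255));K=((0,0,0),(180,255,45))
Y=((12,90,80),(28,255,255))
print("wheel",blobs(i,*Rd,(190,210,280,300)),blobs(t,*Rd,(100,190,180,260)))
print("hub",blobs(i,*Y,(190,210,280,300),6),blobs(t,*Y,(110,200,170,250),4))
print("expect",proj("side",[.46,.1865,.1365]),proj("top",[.46,.1865,.1365]))
print(env.state()["joint_positions"])
go((.460,.1865,.134),157)
E
```

```text
wheel [([229.3, 257.4], [215, 246, 30, 23], 513)] []
hub [([278.6, 213.5], [278, 210, 2, 8], 14), ([229.1, 251.6], [225, 249, 9, 7], 50)] [([126.0, 215.0], [125, 213, 3, 5], 5)]
expect [[229.3548 252.0634]] [[130.6719 218.1879]]
[ 0.3386 -0.1514  2.1602 -0.0005  1.1336 -2.2756]
pos [0.4018 0.1677 0.1983] yaw 149.79 turn units -0.901 shift units [-0.8001 -0.9249  1.2858] t 15.55
```

```bash
python3 - <<'E'
from h import *
go((.460,.1865,.134))
E
```

```text
pos [0.4018 0.1677 0.1983] yaw 149.79 turn units 0 shift units [-0.9098 -0.8172  1.2858] t 15.55
```

Call:
carry_out(
  motion=[
    [[-0.46, -0.41, 0], 0, 0.8],
    [[-0.45, -0.41, 0], 0, 0.8],
    [[0, 0, 0], 0, 0.8],
    [[0, 0, 0.4], 0, 0.8],
    [[0, 0, 0.5], 0, 0.8],
    [[0, 0, 0.3], 0, 0.8],
    [[0, 0, 0.08], 0, 0.8],
    [[0, 0, 0], 0, 0.8],
  ],
)

```text
time: 16.35
eef_pos: [0.4593, 0.1864, 0.134]
eef_rot: [-0.498, 0.867, 0.0, -0.001]
force: [-0.3, -0.4, 0.4]
gripper_width: 0.0705
gripper_force: 0.0
```

```bash
python3 - <<'E'
from h import *
go((.460,.1865,.134))
print(env.state()["force"],env.state()["ft_torque"],env.state()["gripper_width"])
E
```

```text
pos [0.4593 0.1864 0.134 ] yaw 149.72 turn units 0 shift units [-0.0083 -0.012  -0.0006] t 16.35
[-0.2965 -0.3672  0.4436] [ 0.0756 -0.0662 -0.0097] 0.07046954540026427
```

Grip with 40 N, then begin slow turning (0.5 unit = 4°).

Call:
carry_out(
  grip_force=40,
  motion=[
    [[0, 0, 0], 0, 0.4],
    [[0, 0, 0], 0, 0.4],
    [[0, 0, 0], 0, 0.4],
    [[0, 0, 0], 0, 0.4],
    [[0, 0, 0], 0, 0.4],
    [[0, 0, 0], 0.15, 0.4],
    [[0, 0, 0], 0.15, 0.4],
    [[0, 0, 0], 0.15, 0.4],
    [[0, 0, 0], 0.15, 0.4],
    [[0, 0, 0], 0.15, 0.4],
    [[0, 0, 0], 0.15, 0.4],
  ],
)

```text
time: 17.45
eef_pos: [0.4608, 0.1873, 0.1359]
eef_rot: [-0.443, 0.896, -0.0, 0.001]
force: [-1.7, 1.6, 5.5]
gripper_width: 0.053
gripper_force: 40.0
```

```bash
cat > w.py <<'E'
from h import *
s=env.state();print("t",s["time"],"yaw",round(yaw(),2),"P",s["eef_pos"],"F",s["force"],"M",s["ft_torque"],"w",round(s["gripper_width"],4),"q6",s["joint_positions"][5],"tq6",s["joint_torque"][5])
E
python3 w.py
```

```text
t 17.45 yaw 142.61 P [0.4608 0.1873 0.1359] F [-1.7147  1.5531  5.5382] M [0.2124 0.325  0.3364] w 0.053 q6 -2.153050929815174 tq6 0.10714529547840357
```

Mz = 0.336 matches the free drag.

Call:
carry_out(
  motion=[
    [[0, 0, 0], 0.4, 0.4],
    [[0, 0, 0], 0.4, 0.4],
    [[0, 0, 0], 0.4, 0.4],
    [[0, 0, 0], 0.4, 0.4],
    [[0, 0, 0], 0.4, 0.4],
    [[0, 0, 0], 0.4, 0.4],
    [[0, 0, 0], 0.15, 0.4],
    [[0, 0, 0], 0.15, 0.4],
    [[0, 0, 0], 0.15, 0.4],
    [[0, 0, 0], 0.15, 0.4],
    [[0, 0, 0], 0.15, 0.4],
    [[0, 0, 0], 0.15, 0.4],
  ],
)

```text
time: 18.65
eef_pos: [0.4612, 0.1873, 0.1359]
eef_rot: [-0.227, 0.974, 0.0, 0.001]
force: [-1.0, 1.6, 6.2]
gripper_width: 0.0535
gripper_force: 40.0
```

```bash
python3 w.py
```

```text
t 18.65 yaw 116.24 P [0.4612 0.1873 0.1359] F [-0.9669  1.6108  6.2327] M [0.2503 0.0187 0.3476] w 0.0535 q6 -1.6927588596999776 tq6 0.10909410193562508
```

Call:
carry_out(
  motion=[
    [[0, 0, 0], 0.2, 0.4],
    [[0, 0, 0], 0.2, 0.4],
    [[0, 0, 0], 0.2, 0.4],
    [[0, 0, 0], 0.2, 0.4],
    [[0, 0, 0], 0.2, 0.4],
    [[0, 0, 0], 0.2, 0.4],
    [[0, 0, 0], 0.15, 0.4],
    [[0, 0, 0], 0.15, 0.4],
    [[0, 0, 0], 0.15, 0.4],
    [[0, 0, 0], 0.15, 0.4],
    [[0, 0, 0], 0.15, 0.4],
    [[0, 0, 0], 0.15, 0.4],
  ],
)

```text
time: 19.85
eef_pos: [0.4613, 0.1873, 0.1359]
eef_rot: [-0.082, 0.997, 0.0, 0.001]
force: [-0.7, 1.7, 5.1]
gripper_width: 0.0534
gripper_force: 40.0
```

```bash
python3 w.py
```

```text
t 19.85 yaw 99.43 P [0.4613 0.1873 0.1359] F [-0.68    1.6631  5.0782] M [0.1377 0.0093 0.3617] w 0.0534 q6 -1.3994922959872993 tq6 0.10972024407237768
```

Call:
carry_out(
  motion=[
    [[0, 0, 0], 0.2, 0.4],
    [[0, 0, 0], 0.2, 0.4],
    [[0, 0, 0], 0.2, 0.4],
    [[0, 0, 0], 0.2, 0.4],
    [[0, 0, 0], 0.2, 0.4],
    [[0, 0, 0], 0.2, 0.4],
    [[0, 0, 0], 0.15, 0.4],
    [[0, 0, 0], 0.15, 0.4],
    [[0, 0, 0], 0.15, 0.4],
    [[0, 0, 0], 0.15, 0.4],
    [[0, 0, 0], 0.15, 0.4],
    [[0, 0, 0], 0.15, 0.4],
  ],
)

```text
time: 21.05
eef_pos: [0.4612, 0.1873, 0.1358]
eef_rot: [0.064, 0.998, 0.0, 0.001]
force: [-2.1, 0.6, 5.8]
gripper_width: 0.0535
gripper_force: 40.0
```

```bash
python3 w.py
```

```text
t 21.05 yaw 82.64 P [0.4612 0.1873 0.1358] F [-2.122   0.5598  5.7678] M [0.1862 0.0583 0.331 ] w 0.0535 q6 -1.1063314841957461 tq6 0.11050232453271747
```

Call:
carry_out(
  motion=[
    [[0, 0, 0], 0.2, 0.4],
    [[0, 0, 0], 0.2, 0.4],
    [[0, 0, 0], 0.2, 0.4],
    [[0, 0, 0], 0.2, 0.4],
    [[0, 0, 0], 0.2, 0.4],
    [[0, 0, 0], 0.2, 0.4],
    [[0, 0, 0], 0.15, 0.4],
    [[0, 0, 0], 0.15, 0.4],
    [[0, 0, 0], 0.15, 0.4],
    [[0, 0, 0], 0.15, 0.4],
    [[0, 0, 0], 0.15, 0.4],
    [[0, 0, 0], 0.15, 0.4],
  ],
)

```text
time: 22.25
eef_pos: [0.461, 0.1871, 0.1358]
eef_rot: [0.209, 0.978, 0.0, 0.001]
force: [-1.3, 1.3, 6.5]
gripper_width: 0.0536
gripper_force: 40.0
```

```bash
python3 w.py
```

```text
t 22.25 yaw 65.84 P [0.461  0.1871 0.1358] F [-1.3062  1.3246  6.5311] M [0.0389 0.2351 0.331 ] w 0.0536 q6 -0.8131073272656311 tq6 0.12418152764439583
```

Call:
carry_out(
  motion=[
    [[0, 0, 0], 0.15, 0.4],
    [[0, 0, 0], 0.15, 0.4],
    [[0, 0, 0], 0.15, 0.4],
    [[0, 0, 0], 0.15, 0.4],
    [[0, 0, 0], 0.15, 0.4],
    [[0, 0, 0], 0.15, 0.4],
    [[0, 0, 0], 0.15, 0.4],
    [[0, 0, 0], 0.15, 0.4],
    [[0, 0, 0], 0.15, 0.4],
    [[0, 0, 0], 0.15, 0.4],
  ],
)

```text
time: 23.25
eef_pos: [0.4608, 0.1868, 0.1359]
eef_rot: [0.31, 0.951, 0.0, 0.001]
force: [-2.4, -1.0, 7.7]
gripper_width: 0.0531
gripper_force: 40.0
```

```bash
python3 w.py
```

```text
t 23.25 yaw 53.86 P [0.4608 0.1868 0.1359] F [-2.3644 -1.0362  7.6507] M [-0.167   0.3125  0.4264] w 0.0531 q6 -0.6038342496525115 tq6 0.19445958081632853
```

Contact: +0.085 N m on both Mz and the joint-6 torque.

Call:
carry_out(
  motion=[
    [[0, 0, 0], 0.15, 0.4],
    [[0, 0, 0], 0.15, 0.4],
    [[0, 0, 0], 0.15, 0.4],
    [[0, 0, 0], 0.15, 0.4],
    [[0, 0, 0], 0.15, 0.4],
    [[0, 0, 0], 0.15, 0.4],
    [[0, 0, 0], 0.15, 0.4],
    [[0, 0, 0], 0.15, 0.4],
  ],
)

```text
time: 24.05
eef_pos: [0.4606, 0.1866, 0.1359]
eef_rot: [0.389, 0.921, -0.0, 0.001]
force: [-3.3, -2.3, 8.8]
gripper_width: 0.0536
gripper_force: 40.0
```

```bash
python3 w.py
```

```text
t 24.05 yaw 44.27 P [0.4606 0.1866 0.1359] F [-3.3487 -2.2765  8.8144] M [-0.2556  0.4494  0.4217] w 0.0536 q6 -0.4364191521063059 tq6 0.26588520035147667
```

Call:
carry_out(
  motion=[
    [[0, 0, 0], 0.15, 0.4],
    [[0, 0, 0], 0.15, 0.4],
  ],
)

```text
time: 24.25
eef_pos: [0.4605, 0.1866, 0.1359]
eef_rot: [0.408, 0.913, -0.0, 0.001]
force: [-4.2, -1.0, 8.9]
gripper_width: 0.0537
gripper_force: 40.0
```

```bash
python3 w.py
```

```text
t 24.25 yaw 41.88 P [0.4605 0.1866 0.1359] F [-4.1755 -0.9885  8.8655] M [-0.3089  0.5028  0.4573] w 0.0537 q6 -0.39455221547199326 tq6 0.28488289564847946
```

Call:
carry_out(
  motion=[
    [[0, 0, 0], 0.15, 0.4],
  ],
)

```text
time: 24.35
eef_pos: [0.4605, 0.1866, 0.136]
eef_rot: [0.417, 0.909, -0.0, 0.0]
force: [-4.5, -1.4, 8.8]
gripper_width: 0.0536
gripper_force: 40.0
```

```bash
python3 w.py
```

```text
t 24.35 yaw 40.68 P [0.4605 0.1866 0.136 ] F [-4.5448 -1.374   8.8001] M [-0.2819  0.4818  0.5246] w 0.0536 q6 -0.3736659892286116 tq6 0.29452010057866573
```

Call:
carry_out(
  motion=[
    [[0, 0, 0], 0.15, 0.4],
    [[0, 0, 0], 0.15, 0.4],
    [[0, 0, 0], 0.15, 0.4],
    [[0, 0, 0], 0.15, 0.4],
  ],
)

```text
time: 24.75
eef_pos: [0.4604, 0.1865, 0.136]
eef_rot: [0.455, 0.891, -0.001, 0.0]
force: [-3.4, -2.1, 10.7]
gripper_width: 0.0535
gripper_force: 40.0
```

```bash
python3 w.py
```

```text
t 24.75 yaw 35.89 P [0.4604 0.1865 0.136 ] F [-3.3887 -2.069  10.7065] M [-0.3531  0.5856  0.6019] w 0.0535 q6 -0.2899885182330757 tq6 0.3338679950684309
```

+0.22 N m reached. Release and rise clear.

Call:
carry_out(
  motion=[
    [[0, 0, 0], 0, 0.72],
    [[0, 0, 0], 0, 0.72],
    [[0, 0, 0], 0, 0.72],
    [[0, 0, 0], 0, 0.72],
    [[0, 0, -0.2], 0, 0.72],
    [[0, 0, -0.5], 0, 0.72],
    [[0, 0, -0.8], 0, 0.72],
    [[0, 0, -0.8], 0, 0.72],
    [[0, 0, 0], 0, 0.72],
    [[0, 0, 0], 0, 0.72],
  ],
)

```text
time: 25.75
eef_pos: [0.4611, 0.1872, 0.2516]
eef_rot: [0.455, 0.89, 0.001, 0.001]
force: [-0.8, 0.1, 0.3]
gripper_width: 0.0633
gripper_force: 0.0
```

```bash
python3 - <<'E'
from h import *
i=env.get_image("side");s=env.state();print(s["force"],s["gripper_width"],s["eef_pos"])
Y=((12,90,80),(28,255,255));print("hub",blobs(i,*Y,(190,210,270,300),6))
cv2.imwrite("pics/c10.png",cv2.resize(i[200:340,150:290],None,fx=4,fy=4,interpolation=2)[:,:,::-1])
E
```

```text
[-0.6363  0.7456  0.4248] 0.0629981165916776 [0.4601 0.1868 0.2499]
hub [([228.9, 252.4], [225, 250, 9, 6], 47)]
```

View pics/c10.png

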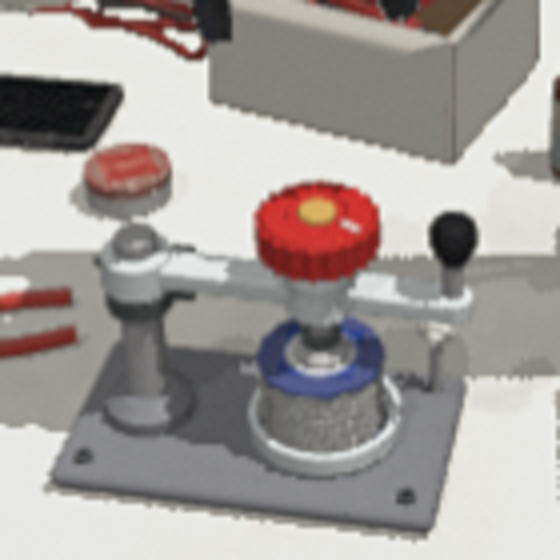

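The picture shows the arm shut, with the foot on the reel's top, the reel flat in the dish, and the gripper clear. Handing in.

```bash
python3 -c "
from cell import env
print(env.close_job())"
```

```text
the job is handed in; nothing more can be done
None
```

Job handed in at about 26 s: the reel is flat in the dish, the brake arm is against its stop, and the wheel is wound to about 0.22 N m above its free drag; the foot load wasn't measured directly, and no verdict came back.

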